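# Scan a batch of thin-walled gas-mixer rings on the flatbed optical gauge

## Robot

A 7-joint arm with a two-finger parallel gripper is mounted at the origin on the work surface. World frame = base frame: x ahead of the robot, y to its left, z up, the work surface at z = 0. Lengths are in m, angles in rad, forces in N, time in s.
With the tool pointing down it reaches from about 0.4 to 0.85 m from the base axis. Payload 10.4 kg.
Tool frame: the origin (TCP) lies midway between the tips of the shut fingers; the grasp point (between the pads) lies 19 mm behind it; z points along the fingers, y is the line along which they close (so a half turn about z gives the same grasp; the last joint's range is limited). The gripper opens to 87 mm and grips with 3 to 60 N. Pads are 19 mm wide; open, the fingers measure 117 mm over their backs; the gripper's body (75 mm by 190 mm) begins 51 mm behind the grasp point.
Start: joints at [-1.313, 0.332, -0.065, 1.46, 0.022, 1.35, -0.088], TCP at [0.173, 0.601, 0.223] pointing down, gripper open.
Joint ranges: [-2.6, 2.6], [-0.5, 2.12], [-1.47, 1.34], [0.16, 2.42], [-1.27, 4.41], [0.06, 2.06], [-2.6, 2.6]. Speed limits (rad/s): [2.22, 2.22, 2.79, 2.79, 3.14, 3.14, 3.14].

## Interface

Orientations are given as a unit quaternion [x, y, z, w].
In Python, from bench import r gives the robot as it stands.
- The arm moves only by the tool arm_command, never from a script. Its argument "moves" is one flat list of numbers, 4 for each row, row after row: the shift along the tool's x, y, z in cm, then the turn about the tool's z in degrees. A call has 1 to 12 rows; each row shifts and turns the commanded pose from where the row before left it, along the tool's axes as they then stand; what a row does not reach is not made up. A row lasts 1/12 s, in which the tool goes at most 41.7 mm and 7.16 degrees, less where a joint would pass 70% of its speed; a pose out of reach is approached as far as the arm can. A call with a gripper value outside its range is refused whole. "fingers" is the opening in per cent of the stroke, from 0 (shut) to 100 (fully open), set as the call begins (left out, the last holds). The fingers move at their own pace and stop on an object; "squeeze" is the grip in N (left out, the last holds). Time passes only in rows, so rows that do not move let the fingers close. It gives the time, the measured TCP pose, the force, the opening and the grip force at its end, in the units of the state.
- r.read_state(): the state, without advancing time (a new reading comes with each control period).
- r.camera(name): name is "scene" or "top" or "wrist"; returns the picture (384x512x3 uint8, red, green, blue); there is no depth.
- r.camera_info(name): a dict with "fx", "fy", "cx", "cy" (pixels), "origin" and "attitude" of the camera in the world. Camera axes: x right, y up, looking along -z (the intrinsics and any distortion apply to the point x, -y, -z); pixel columns grow to the right and rows downward; lengths in m; the calibration is good to about 2 mm. A picture is of the moment at which its call begins: read the wrist's pose just before it. camera_info takes no time and is no camera call; for the wrist camera it gives the pose at the moment of the call.
- r.close_job(): hands the job in; it is judged then, once.
The state is a dict: "time": time; "joint_positions": joint angles; "joint_vel": joint speeds; "joint_torque": joint torques, N m; "ee_pos": TCP position; "eef_rot": TCP orientation; "ft_force": force on the tool from outside, world axes, zero at the start; "torque": the same for the moment, N m; "width": finger opening in m; "grip_force": force on a finger pad.
Only numpy, scipy, OpenCV 4.12 (cv2) and the standard library are available. Lean on these libraries where they do the work, as an engineer would, in place of code of your own. Each camera call takes 0.05 s, during which the arm holds its last target. There are 200 camera calls.

## Task

Check the aluminium gas-mixer rings on the flatbed optical gauge: stand every ring from the rubber mat flat on the gauge's glass, wholly on the glass and not touching one another, then press the start button fully down and let go, and leave them all standing untouched on the glass for three seconds while it scans. Then move every ring into the blue tray, standing flat on its floor. The rings are thin-walled and the glass breaks easily, so grip the rings lightly, set everything down softly without dropping it, and leave the other things on the bench where they are.

Things in the scene. Friction and masses are not known exactly. Their poses are not given: they have to be found in the camera images.
- gauge: flatbed optical gauge, grey and white case fixed to the bench, 380 mm along x, 260 mm along y, 80 mm high; origin at the centre of its underside, x away from the robot, z up. The case top round the glass is flush with the glass. A white control strip 70 mm wide with the start button is at its -x end (towards the robot)
- glass: the gauge's glass plate, 290 mm along x, 210 mm along y, 4 mm thick; origin at the centre of its underside, axes as the gauge's; its top is 4 mm above the origin (80 mm above the bench). It is 25 mm towards +x from the gauge's origin. It cracks if anything strikes or presses on it with more than about 40 N in all; closing fingers press a ring down a little, the more the harder they grip.
- start (a joint): travel of the green start button, 0 up to 0.006 m fully down; a spring returns it; fully down takes about 5 N. Counts as fully down above 0.005 and as up below 0.0015.
- start_top (a point): centre of the top face of the start button, 26 mm across, which is pressed straight down; it stands on the gauge's control strip at the gauge's x = -155 mm, y = +85 mm
- mat: black rubber mat fixed on the bench, 360 x 220 mm, 4 mm thick, on which the rings stand at the start; origin at the centre of its underside. It lies on one side of the gauge and the tray on the other, either way round.
- tray: shallow blue tray fixed on the bench, 340 mm along its x, 230 mm along its y, 15 mm high outside, walls and floor 4 mm thick; origin at the centre of its underside, inner floor 4 mm above it
- ring_a: gas-mixer ring: thin aluminium tube on end, 56 mm outside, 46 mm bore, 40 mm high, 0.11 kg, with a brass hose spigot 12 mm thick out along its +x at mid-height, ending 53 mm from its axis; origin under its centre, z up. 3 or 4 such rings are there. Fingers pressing it with over 80 N in all (40 N each) bend it; a 20 to 25 N grip carries it. Grip across the outside, clear of the spigot
- ring_b: gas-mixer ring: thin aluminium tube on end, 56 mm outside, 46 mm bore, 40 mm high, 0.11 kg, with a brass hose spigot 12 mm thick out along its +x at mid-height, ending 53 mm from its axis; origin under its centre, z up. 3 or 4 such rings are there. Fingers pressing it with over 80 N in all (40 N each) bend it; a 20 to 25 N grip carries it. Grip across the outside, clear of the spigot
- ring_c: gas-mixer ring: thin aluminium tube on end, 56 mm outside, 46 mm bore, 40 mm high, 0.11 kg, with a brass hose spigot 12 mm thick out along its +x at mid-height, ending 53 mm from its axis; origin under its centre, z up. 3 or 4 such rings are there. Fingers pressing it with over 80 N in all (40 N each) bend it; a 20 to 25 N grip carries it. Grip across the outside, clear of the spigot
- ring_d: gas-mixer ring: thin aluminium tube on end, 56 mm outside, 46 mm bore, 40 mm high, 0.11 kg, with a brass hose spigot 12 mm thick out along its +x at mid-height, ending 53 mm from its axis; origin under its centre, z up. 3 or 4 such rings are there. Fingers pressing it with over 80 N in all (40 N each) bend it; a 20 to 25 N grip carries it. Grip across the outside, clear of the spigot
- coupling: brass hex coupling, 26 mm wide, 36 mm tall, standing among the rings; its origin is under its centre; bystander, leave alone
- clamp: steel hose clamp, 42 mm across and 12 mm high, with a screw housing reaching 31 mm from its centre, lying on the mat; bystander, leave alone
- caliper: steel vernier caliper 235 mm long, lying flat; bystander, leave alone
- wrench: steel wrench 180 mm long; bystander, leave alone
- driver: screwdriver with orange handle, 190 mm long; bystander, leave alone
- spacer: thick black plastic ring, 110 mm outside, 48 mm bore, 32 mm high, not one of the rings to check; bystander, leave alone
- plug: black stepped plastic plug, 48 mm across, 42 mm high; bystander, leave alone
- spray: spray can with red label, 60 mm across, 170 mm high; bystander, leave alone
Things that resemble listed ones, but are neither listed nor needed, are in the scene too. Leave any orange look-alike of the ring_b alone. What is shaped like the ring_a but orange is not meant.

How it is judged:
By the outcome, as a careful person would: the job done as asked, in the order asked, and still so for the second after the job is handed in, with the robot touching nothing.
Of ring_a, ring_b, ring_c, ring_d only 3 to 4 are there at a start; the rules pass over those that are not, and their reading is None.
At some moment in a run one of ring_a, ring_b, ring_c, ring_d may be knocked a few centimetres aside while the robot is not near it.
It also fails if it takes over 210 s, if anything falls off the work surface, if the arm or the gripper's body presses on something with over 40 N, if the wrist force passes 120 N, or if a joint passes its speed limit or range.

## Working session

There is one attempt and no reset: what is moved stays moved. The work goes in short steps, Python scripts to look and compute and a tool call to move; the robot and the scene stay as the last step left them, time stands still between calls to the robot, and variables do not carry over. Pictures are saved under pics/ and viewed, at most 14 in all, crops included, and the job is handed in when it is done.

Besides the shell and the picture viewer there is one more tool, called after ">>>" by a JSON object that holds its "api" and its "payload", one argument or row to a line. arm_command: Moves the arm, as the interface text tells. Its arguments: {"type":"object","properties":{"moves":{"type":"array"},"fingers":{"type":"number"},"squeeze":{"type":"number"}},"required":["moves"]}

```bash
mkdir -p pics
cat > h.py <<'E'
from bench import r
import numpy as np, cv2
from scipy.spatial.transform import Rotation as R
def snap(n,f):
    im=r.camera(n); cv2.imwrite('pics/'+f,im[:,:,::-1]); return im
E
python3 - <<'E'
from h import *
s=r.read_state(); print(s)
for n in ("scene","top","wrist"):
    print(n,r.camera_info(n))
a=snap("scene","s0.png");b=snap("top","t0.png")
cv2.imwrite('pics/t0b.png',cv2.resize(cv2.imread('pics/t0.png'),(800,600),interpolation=cv2.INTER_CUBIC))
cv2.imwrite('pics/s0b.png',cv2.resize(cv2.imread('pics/s0.png'),(800,600),interpolation=cv2.INTER_CUBIC))
E
```

```text
{'time': 0.0, 'joint_positions': array([-1.31259554,  0.33285645, -0.06471761,  1.46098779,  0.02162507,
        1.3499102 , -0.08846012]), 'joint_vel': array([ 0.00072507,  0.00229687, -0.00129798,  0.00101438, -0.00093115,
       -0.00137489, -0.00123708]), 'joint_torque': array([-1.02294023e-03, -6.23246741e+01,  2.40848854e-02, -3.89903426e+01,
       -6.13569003e-02,  3.97908222e-02,  1.22371762e-04]), 'ee_pos': array([0.17309439, 0.60012331, 0.22174145]), 'eef_rot': array([ 1.39897954e-01,  9.90165656e-01, -7.30302513e-04, -5.81087267e-05]), 'ft_force': array([-0.23992493,  0.605709  ,  0.39900708]), 'torque': array([-0.0472795 , -0.01490546, -0.00455035]), 'grip_force': 0.0, 'width': 0.08708032316040692}
scene {'fx': 366.25371505716737, 'fy': 366.25371505716737, 'cx': 255.57636293693457, 'cy': 191.44521367712105, 'origin': array([1.05846615, 0.57584107, 1.00427616]), 'attitude': array([0.13028764, 0.33018122, 0.86182317, 0.36230695])}
top {'fx': 352.3236937469745, 'fy': 352.3236937469745, 'cx': 258.782849127952, 'cy': 187.32880741707262, 'origin': array([ 0.23424894, -0.0025606 ,  1.37392879]), 'attitude': array([-0.0730911 ,  0.07932986,  0.72398611, -0.68132854])}
wrist {'fx': 289.55319045653505, 'fy': 289.55319045653505, 'cx': 255.67745295287392, 'cy': 187.3298146362467, 'origin': array([0.10243995, 0.62058032, 0.38315349]), 'attitude': array([-0.10960997, -0.08183168,  0.59541173,  0.79169066])}
```

View pics/t0b.png

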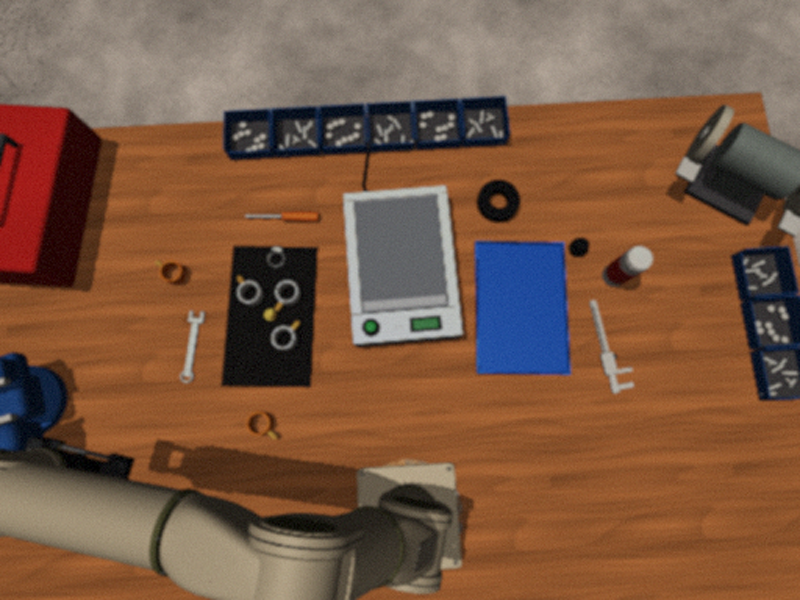

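View pics/s0b.png

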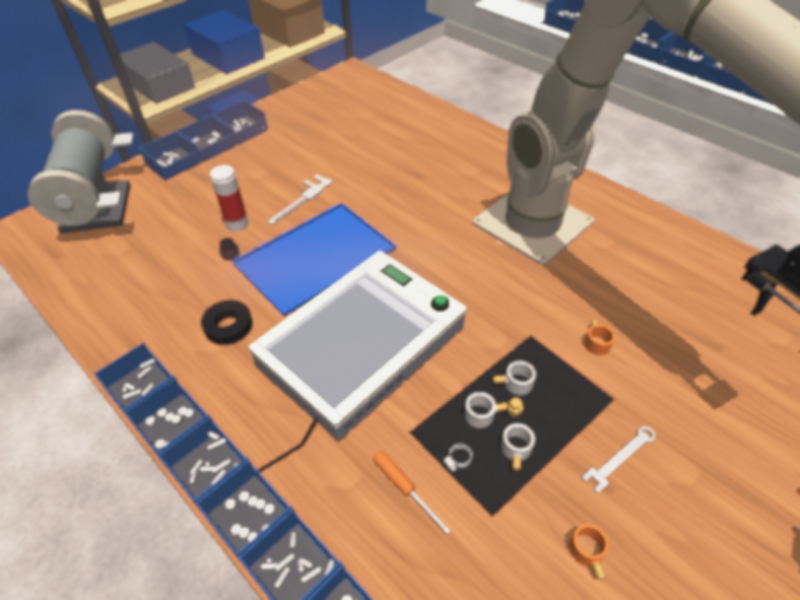

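The pictures show three aluminium rings (top view, 800 px: 248,292; 286,292; 284,337), with the coupling at 270,314 between them and the clamp at 276,257. The gauge is in the middle with its button at 371,327, and the tray is to its right. I'll crop the mat and measure.

```bash
cat >> h.py <<'E'
def ray(info,u,v):
    d=np.array([(u-info['cx'])/info['fx'],-(v-info['cy'])/info['fy'],-1.])
    d=R.from_quat(info['attitude']).apply(d); return np.array(info['origin']),d/np.linalg.norm(d)
def onz(info,u,v,z):
    o,d=ray(info,u,v); return o+d*(z-o[2])/d[2]
def tri(*rs):
    A=0;b=0
    for o,d in rs:
        P=np.eye(3)-np.outer(d,d); A=A+P; b=b+P@o
    return np.linalg.solve(A,b)
def proj(info,p):
    c=R.from_quat(info['attitude']).inv().apply(np.array(p)-info['origin'])
    return info['cx']+info['fx']*c[0]/-c[2], info['cy']-info['fy']*c[1]/-c[2]
E
python3 - <<'E'
from h import *
T=r.camera_info('top');S=r.camera_info('scene');k=512/800
f=lambda p:((p[0]+.5)*k-.5,(p[1]+.5)*k-.5)
pts=dict(rA=((284,336),(520,370)),rB=((286,291),(480,403)),rC=((248,291),(519,434)),btn=((371,326),(440,301)),
 g_nl=((355,344),(466,309)),g_nr=((463,335),(379,252)),g_fl=((344,193),(335,432)),g_fr=((446,187),(250,350)),
 t_fl=((475,242),(286,312)),t_fr=((563,242),(234,262)),t_nr=((570,374),(341,205)),t_nl=((476,373),(395,246)),
 m_nl=((223,384),(613,399)),m_nr=((310,386),(531,337)),m_fr=((317,248),(411,432)),m_fl=((234,247),(493,515)),coup=((270,314),(515,403)))
for n,(a,b) in pts.items():
    a=f(a);b=f(b)
    p=tri(ray(T,*a),ray(S,*b)); print(n,p.round(3))
t=cv2.imread('pics/t0.png')[145:255,135:300]; cv2.imwrite('pics/t0c.png',cv2.resize(t,None,fx=4.8,fy=4.8,interpolation=cv2.INTER_CUBIC))
E
```

```text
rA [0.435 0.276 0.05 ]
rB [0.547 0.268 0.049]
rC [0.551 0.361 0.053]
btn [0.439 0.062 0.095]
g_nl [0.402 0.104 0.071]
g_nr [ 0.409 -0.155  0.073]
g_fl [0.788 0.118 0.061]
g_fr [ 0.788 -0.143  0.067]
t_fl [ 0.653 -0.212  0.017]
t_fr [ 0.641 -0.439  0.012]
t_nr [ 0.305 -0.418  0.005]
t_nl [ 0.322 -0.188  0.012]
m_nl [0.332 0.437 0.004]
m_nr [0.314 0.224 0.   ]
m_fr [0.667 0.197 0.002]
m_fl [0.683 0.412 0.003]
coup [0.494 0.312 0.036]
```

View pics/t0c.png

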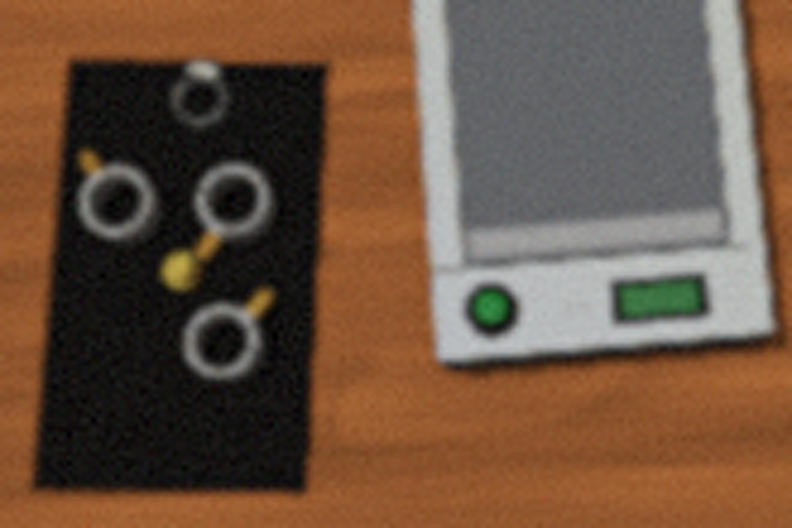

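```bash
cat >> h.py <<'E'
def go(x,y,z,ang=None):
    """shift in the tool frame (cm) and turn (deg) from the measured pose to a down pose with finger axis at world angle ang"""
    s=r.read_state(); q=R.from_quat(s['eef_rot']); d=q.inv().apply(np.array([x,y,z])-s['ee_pos'])*100
    ty=q.apply([0,1,0]); a=np.degrees(np.arctan2(ty[1],ty[0]))
    turn=0 if ang is None else -((ang-a+90)%180-90)
    print('t',round(s['time'],2),'pos',s['ee_pos'].round(4),'ang',round(a,1),'tilt',q.apply([0,0,1])[:2].round(3),'shift cm',d.round(2),'turn',round(turn,1),'q7',s['joint_positions'][6].round(2),'w',round(s['width'],4),'F',s['ft_force'].round(1))
E
python3 - <<'E'
from h import *
s=r.read_state();i=r.camera_info('wrist');q=R.from_quat(s['eef_rot'])
print('cam in tool',q.inv().apply(i['origin']-s['ee_pos']),'axis in tool',q.inv().apply(R.from_quat(i['attitude']).apply([0,0,-1])))
print((onz(i,255,187,.044)-s['ee_pos']))
go(.50,.30,.25,45)
E
```

```text
cam in tool [ 0.07353744 -0.00017091 -0.1614078 ] axis in tool [-2.70928437e-01  3.00151742e-04  9.62599445e-01]
[ 0.02038938 -0.00703683 -0.17784107]
t 0.1 pos [0.1731 0.6002 0.2218] ang 73.9 tilt [-0.    -0.001] shift cm [-39.73 -19.79  -2.79] turn 28.9 q7 -0.09 w 0.0872 F [-0.2 -0.5  0.3]
```

>>> {"api": "arm_command", "payload": {
  "moves": [-3.6,-1.8,-0.2,0,-3.6,-1.8,-0.2,0,-3.6,-1.8,-0.2,0,-3.6,-1.8,-0.2,0,-3.6,-1.8,-0.2,0,-3.6,-1.8,-0.2,0,-3.6,-1.8,-0.2,0,-3.6,-1.8,-0.2,0,-3.6,-1.8,-0.2,0,-3.6,-1.8,-0.2,0,-3.6,-1.8,-0.2,0,0,0,0,0],
  "fingers": 85,
  "squeeze": 22
}}

```text
time: 1.1
ee_pos: [0.5047, 0.2924, 0.2447]
eef_rot: [0.145, 0.989, -0.001, 0.002]
ft_force: [-0.8, -1.4, -1.2]
width: 0.074
grip_force: 0.0
```

Run:
```python
from h import *
i=r.camera_info('wrist');w=snap('wrist','w1.png')
go(.435,.276,.15,90)
for n,p in dict(A=(.435,.276,.044),B=(.547,.268,.044),C=(.551,.361,.044),coup=(.494,.312,.04)).items(): print(n,np.round(proj(i,p)))
cv2.imwrite('pics/w1b.png',cv2.resize(cv2.imread('pics/w1.png'),(800,600),interpolation=cv2.INTER_CUBIC))
np.save('w1.npy',{k:np.array(v) for k,v in i.items()},allow_pickle=True)
```

```text
t 1.15 pos [0.5019 0.296  0.2444] ang 73.5 tilt [ 0.001 -0.002] shift cm [ 5.86 -3.81  9.43] turn -16.5 q7 0.71 w 0.0738 F [-0.8  0.8 -0.2]
A [227. 115.]
B [248. 201.]
C [317. 184.]
coup [268. 152.]
```

View pics/w1b.png

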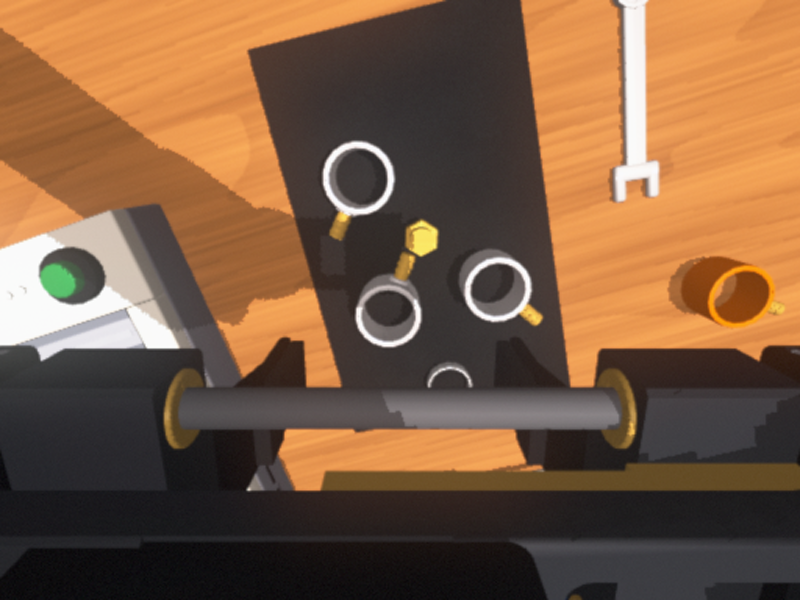

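The wrist view puts the rings at A (358,178), B (389,314) and C (497,289). That agrees with the top/scene prediction to within 2 px. The coupling is at (422,238), close to B's spigot tip.

Run:
```python
from h import *
i=np.load('w1.npy',allow_pickle=True).item();T=r.camera_info('top')
k=512/800;f=lambda p:((p[0]+.5)*k-.5,(p[1]+.5)*k-.5)
w=dict(A=(358,178),B=(389,314),C=(497,289))
t=dict(A=(222,342),B=(233,203),C=(117,203))
sp=dict(A=(339,229),B=(404,265),C=(536,319)) 
for n in w:
    p=onz(i,*f(w[n]),.044); c=t[n]; tp=((c[0]+.5)/4.8-.5+135,(c[1]+.5)/4.8-.5+145)
    q=onz(i,*f(sp[n]),.027)
    print(n,p.round(4),'tri',tri(ray(i,*f(w[n])),ray(T,*tp)).round(4),'top@44',onz(T,*tp,.044).round(4),'spigot',np.degrees(np.arctan2(*(q-p)[[1,0]])).round())
print('coup',onz(i,*f((422,235)),.04))
go(.435,.275,.15,90)
```

```text
A [0.4343 0.2793 0.044 ] tri [0.4338 0.2792 0.0403] top@44 [0.4328 0.2786 0.044 ] spigot -41.0
B [0.5475 0.2696 0.044 ] tri [0.5467 0.2691 0.042 ] top@44 [0.5449 0.2683 0.044 ] spigot 145.0
C [0.5524 0.3618 0.044 ] tri [0.5503 0.3608 0.0479] top@44 [0.5505 0.3614 0.044 ] spigot 34.0
coup [0.49190828 0.31461413 0.04      ]
t 1.15 pos [0.5019 0.296  0.2444] ang 73.5 tilt [ 0.001 -0.002] shift cm [ 5.83 -3.91  9.44] turn -16.5 q7 0.71 w 0.0738 F [-0.8  0.8 -0.2]
```

>>> {"api": "arm_command", "payload": {
  "moves": [3.0,-1.8,1,0,3.0,-1.8,1,0,0,0,2,-5.5,0,0,2,-5.5,0,0,2,-5.5,0,0,2,0,0,0,2,0,0,0,1.5,0,0,0,1,0,0,0,0,0,0,0,0,0]
}}

```text
time: 2.07
ee_pos: [0.4308, 0.2829, 0.0996]
eef_rot: [-0.004, 1.0, -0.0, -0.0]
ft_force: [0.1, 0.0, 0.4]
width: 0.074
grip_force: 0.0
```

Run:
```python
from h import *
i=r.camera_info('wrist');w=snap('wrist','w2.png')
go(.434,.279,.011,90)
print(proj(i,(.434,.279,.044)))
```

```text
t 2.12 pos [0.4313 0.2831 0.1003] ang 90.4 tilt [0.001 0.001] shift cm [-0.26 -0.42  8.93] turn 0.4 q7 0.94 w 0.0737 F [0.3 0.1 1.5]
(np.float64(251.07565919016747), np.float64(206.41223965993623))
```

View pics/w2.png

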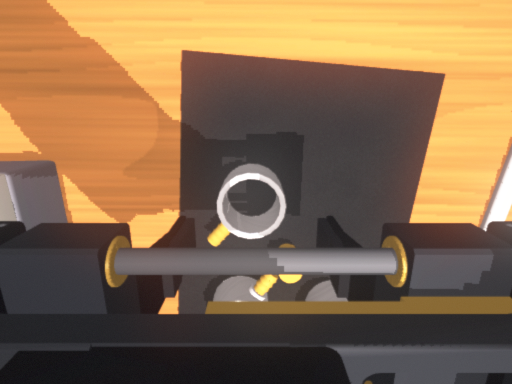

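Ring A shows at (251,204), against a predicted (251,206), so the grasp position is confirmed.

>>> {"api": "arm_command", "payload": {
  "moves": [-0.2,-0.4,0.5,0,0,0,2,0,0,0,2,0,0,0,1.5,0,0,0,1,0,0,0,1,0,0,0,0.6,0,0,0,0.3,0,0,0,0,0]
}}

```text
time: 2.87
ee_pos: [0.4332, 0.2786, 0.0104]
eef_rot: [-0.004, 1.0, -0.0, -0.0]
ft_force: [0.5, -0.1, 0.6]
width: 0.0739
grip_force: 0.0
```

>>> {"api": "arm_command", "payload": {
  "moves": [0,0,0,0,0,0,0,0,0,0,0,0,0,0,0,0,0,0,0,0,0,0,0,0,0,0,0,0,0,0,0,0],
  "fingers": 40,
  "squeeze": 22
}}

```text
time: 3.53
ee_pos: [0.4335, 0.2789, 0.011]
eef_rot: [-0.004, 1.0, 0.0, 0.0]
ft_force: [-1.2, 0.1, 5.0]
width: 0.0559
grip_force: 22.0
```

Run:
```python
from h import *
go(.70,.03,.2,90); print(r.read_state()['grip_force'])
```

```text
t 3.53 pos [0.4335 0.2789 0.011 ] ang 90.4 tilt [0.001 0.001] shift cm [-26.48 -25.07 -18.9 ] turn 0.4 q7 0.97 w 0.0559 F [-1.2  0.1  5. ]
21.999680073786294
```

>>> {"api": "arm_command", "payload": {
  "moves": [0,0,-0.5,0,0,0,-1,0,0,0,-1.5,0,0,0,-2,0,0,0,-2,0,0,0,-2,0,0,0,-2,0,-0.6,-0.7,-2,0,-1.2,-1.4,0,0,-1.8,-2.2,0,0,-2.4,-2.8,0,0,-2.4,-2.8,0,0]
}}

```text
time: 4.53
ee_pos: [0.5184, 0.1796, 0.1415]
eef_rot: [-0.005, 1.0, 0.0, 0.0]
ft_force: [1.2, -0.4, -0.7]
width: 0.056
grip_force: 22.0
```

>>> {"api": "arm_command", "payload": {
  "moves": [-2.4,-2.8,0,0,-2.4,-2.8,0,0,-2.4,-2.8,0,0,-2.4,-2.8,0,0,-2.4,-2.8,0,0,-2.4,-2.8,0,0,-2.2,-2.7,0,0,-1.5,-2.0,0,0,-0.7,-1.0,0,0,0,0,0,0]
}}

```text
time: 5.37
ee_pos: [0.708, -0.0477, 0.1406]
eef_rot: [-0.001, 1.0, -0.001, -0.0]
ft_force: [0.6, -0.5, -0.7]
width: 0.0563
grip_force: 22.0
```

Run:
```python
from h import *
snap('wrist','w3.png'); i=r.camera_info('wrist')
go(.705,-.045,.088,90); print(r.read_state()['grip_force'])
R2=R.from_euler('z',1.9,degrees=True)
for g in [(-.12,.105),(-.12,-.105),(.17,.105),(.17,-.105)]:
    p=R2.apply([g[0],g[1],.08])+[.597,-.019,0]; print(g,p.round(3),np.round(proj(i,p)))
```

```text
t 5.42 pos [ 0.7075 -0.0453  0.1405] ang 90.3 tilt [-0.001 -0.001] shift cm [0.24 0.03 5.25] turn 0.3 q7 1.71 w 0.0556 F [ 0.1  0.4 -1. ]
21.999833445588592
(-0.12, 0.105) [0.474 0.082 0.08 ] [ 474. -176.]
(-0.12, -0.105) [ 0.481 -0.128  0.08 ] [ 119. -163.]
(0.17, 0.105) [0.763 0.092 0.08 ] [415. 263.]
(0.17, -0.105) [ 0.77  -0.118  0.08 ] [171. 269.]
```

View pics/w3.png

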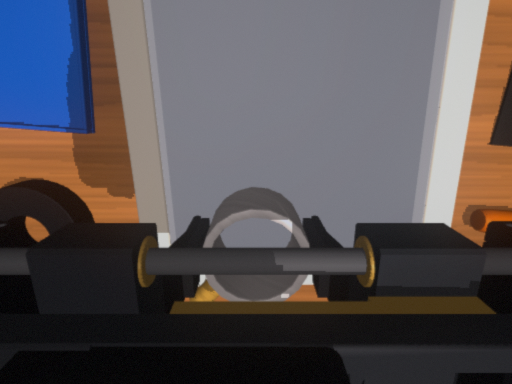

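The glass edges are at columns 166 and 427 (row 200), as predicted, so the ring hangs well inside the glass.

>>> {"api": "arm_command", "payload": {
  "moves": [0.3,0,0.5,0,0.3,0,1,0,0,0,1,0,0,0,1,0,0,0,0.8,0,0,0,0.4,0,0,0,0.2,0,0,0,0.1,0,0,0,0.1,0,0,0,0,0,0,0,0,0]
}}

```text
time: 6.33
ee_pos: [0.7018, -0.0435, 0.0899]
eef_rot: [-0.004, 1.0, 0.0, 0.0]
ft_force: [0.1, 0.3, -0.9]
width: 0.0558
grip_force: 22.0
```

Run:
```python
from h import *
go(.705,-.045,.087,90)
```

```text
t 6.33 pos [ 0.7018 -0.0435  0.0899] ang 90.4 tilt [0.001 0.   ] shift cm [-0.32 -0.15  0.29] turn 0.4 q7 1.72 w 0.0558 F [ 0.1  0.3 -0.9]
```

>>> {"api": "arm_command", "payload": {
  "moves": [0,0,0.1,0,0,0,0.1,0,0,0,0.05,0,0,0,0,0,0,0,0,0]
}}

```text
time: 6.75
ee_pos: [0.7016, -0.0435, 0.0872]
eef_rot: [-0.004, 1.0, 0.0, 0.0]
ft_force: [-2.1, -0.2, -0.8]
width: 0.0561
grip_force: 22.0
```

>>> {"api": "arm_command", "payload": {
  "moves": [0,0,0.05,0,0,0,0,0,0,0,0,0]
}}

```text
time: 7.0
ee_pos: [0.7016, -0.0435, 0.0871]
eef_rot: [-0.004, 1.0, 0.0, 0.0]
ft_force: [-2.9, 0.4, 6.0]
width: 0.0561
grip_force: 22.0
```

>>> {"api": "arm_command", "payload": {
  "moves": [0,0,0,0,0,0,0,0,0,0,0,0,0,0,0,0,0,0,-0.5,0,0,0,-1,0,0,0,-2,0,0,0,-2,0,0,0,-2,0,0,0,-1,0,0,0,0,0],
  "fingers": 85
}}

```text
time: 7.92
ee_pos: [0.703, -0.0438, 0.1751]
eef_rot: [-0.004, 1.0, 0.0, 0.003]
ft_force: [-0.3, 0.6, -0.4]
width: 0.0738
grip_force: 0.0
```

Run:
```python
from h import *
T=r.camera_info('top'); snap('top','t1.png')
go(.547,.269,.172,45)
a=cv2.imread('pics/t1.png')[110:260,135:335]; cv2.imwrite('pics/t1c.png',cv2.resize(a,None,fx=4,fy=4,interpolation=cv2.INTER_CUBIC))
for p in [(.702,-.0435,.12),(.547,.269,.044),(.551,.361,.044)]: u=np.array(proj(T,p)); print((u+.5-[135,110])*4-.5)
```

```text
t 7.97 pos [ 0.7022 -0.0435  0.1729] ang 90.4 tilt [0.002 0.   ] shift cm [15.29 31.36  0.06] turn 45.4 q7 1.7 w 0.0741 F [-0.2 -0.5 -0.7]
[506.77208213 109.30124978]
[193.2806617  307.01593493]
[ 97.83198684 308.59627015]
```

View pics/t1c.png

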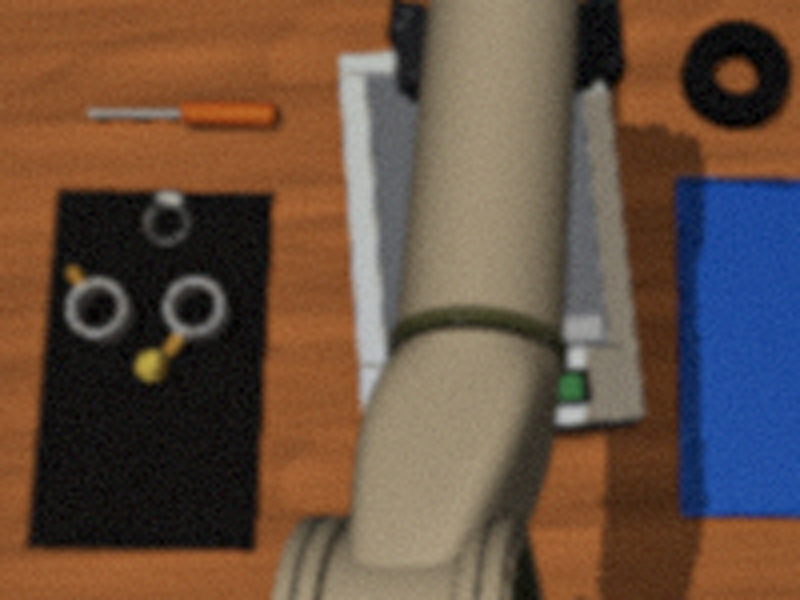

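Rings B (193,307) and C (97,308) are where they were.

>>> {"api": "arm_command", "payload": {
  "moves": [1.3,2.6,0,0,1.4,2.9,0,0,1.4,2.9,0,0,1.4,2.9,0,0,1.4,2.9,0,0,1.4,2.9,0,0,1.4,2.9,0,0,1.4,2.9,0,0,1.4,2.9,0,0,1.4,2.9,0,0,1.4,2.7,0,0]
}}

```text
time: 8.88
ee_pos: [0.5445, 0.2709, 0.1701]
eef_rot: [-0.004, 1.0, -0.0, -0.001]
ft_force: [0.5, -0.5, -0.6]
width: 0.0737
grip_force: 0.0
```

>>> {"api": "arm_command", "payload": {
  "moves": [0,0,0,6.5,0,0,1,6.5,0,0,1,6.5,0,0,1,6.5,0,0,1,6.5,0,0,1,6.5,0,0,1,6.4,0,0,1,0,0,0,0,0,0,0,0,0]
}}

```text
time: 9.72
ee_pos: [0.5456, 0.2691, 0.1005]
eef_rot: [0.381, 0.925, -0.001, -0.001]
ft_force: [0.0, 0.5, 0.4]
width: 0.0744
grip_force: 0.0
```

Run:
```python
from h import *
i=r.camera_info('wrist');w=snap('wrist','w4.png')
go(.547,.269,.011,45)
print(proj(i,(.547,.269,.044)))
```

```text
t 9.77 pos [0.5461 0.2694 0.1013] ang 45.2 tilt [-0. -0.] shift cm [-0.09  0.04  9.03] turn 0.2 q7 0.38 w 0.074 F [0.5 0.5 0.3]
(np.float64(256.70642205809656), np.float64(203.5148244315613))
```

View pics/w4.png

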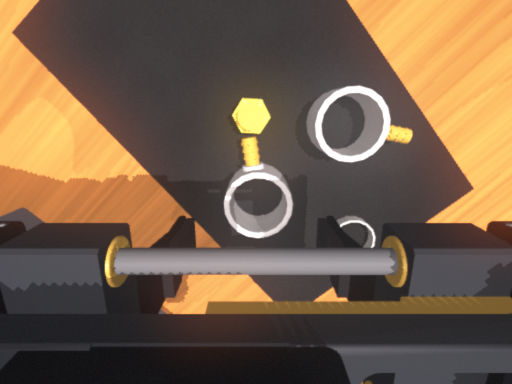

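Ring B shows at (258,202), against a predicted (257,203.5). The clamp and coupling are both clear of the fingers' path, so I'll descend and grip.

>>> {"api": "arm_command", "payload": {
  "moves": [-0.1,0.1,0.5,0,0,0,2,0,0,0,2,0,0,0,1.5,0,0,0,1,0,0,0,1,0,0,0,0.6,0,0,0,0.4,0,0,0,0,0]
}}

```text
time: 10.52
ee_pos: [0.5476, 0.2694, 0.0111]
eef_rot: [0.382, 0.924, -0.0, -0.0]
ft_force: [1.1, -0.4, -0.8]
width: 0.074
grip_force: 0.0
```

>>> {"api": "arm_command", "payload": {
  "moves": [0,0,0,0,0,0,0,0,0,0,0,0,0,0,0,0,0,0,0,0,0,0,0,0,0,0,0,0],
  "fingers": 40
}}

```text
time: 11.1
ee_pos: [0.548, 0.2696, 0.0121]
eef_rot: [0.383, 0.924, 0.0, 0.0]
ft_force: [-0.8, -0.6, 4.6]
width: 0.0557
grip_force: 22.0
```

>>> {"api": "arm_command", "payload": {
  "moves": [0,0,-0.3,0,0,0,-0.7,0,0,0,-1.5,0,0,0,-2,0,0,0,-2,-6.4,0,0,-2,-6.4,0,0,-2,-6.4,0,0,-1.5,-6.4,0,0,-1,-6.4,0,0,0,-6.4,0,0,0,-6.4,0,0,0,0]
}}

```text
time: 12.1
ee_pos: [0.5477, 0.2692, 0.142]
eef_rot: [-0.001, 1.0, 0.0, 0.0]
ft_force: [-0.2, 0.3, -1.7]
width: 0.0557
grip_force: 22.0
```

Run:
```python
from h import *
go(.635,.035,.095,90)
```

```text
t 12.1 pos [0.5477 0.2692 0.142 ] ang 90.1 tilt [0. 0.] shift cm [ -8.69 -23.44   4.7 ] turn 0.1 q7 1.11 w 0.0557 F [-0.2  0.3 -1.7]
```

>>> {"api": "arm_command", "payload": {
  "moves": [-0.4,-1.0,0,0,-0.8,-2.2,0,0,-1,-2.7,0,0,-1,-2.7,0,0,-1,-2.7,0,0,-1,-2.7,0,0,-1,-2.7,0,0,-1,-2.7,0,0,-0.8,-2.2,0,0,-0.4,-1.2,0,0,-0.3,-0.6,0,0,0,0,0,0]
}}

```text
time: 13.1
ee_pos: [0.6341, 0.0338, 0.1414]
eef_rot: [0.003, 1.0, -0.0, -0.0]
ft_force: [0.2, -0.0, -1.2]
width: 0.056
grip_force: 22.0
```

>>> {"api": "arm_command", "payload": {
  "moves": [0,0,0.5,0,0,0,1,0,0,0,1,0,0,0,1,0,0,0,0.8,0,0,0,0.4,0,0,0,0.2,0,0,0,0.1,0,0,0,0.1,0,0,0,0.1,0,0,0,0,0,0,0,0,0]
}}

```text
time: 14.1
ee_pos: [0.634, 0.0351, 0.0898]
eef_rot: [0.002, 1.0, 0.0, 0.0]
ft_force: [0.9, 0.2, -0.8]
width: 0.056
grip_force: 22.0
```

>>> {"api": "arm_command", "payload": {
  "moves": [0,0,0.1,0,0,0,0.05,0,0,0,0,0,0,0,0,0]
}}

```text
time: 14.43
ee_pos: [0.634, 0.0351, 0.0881]
eef_rot: [0.002, 1.0, 0.0, 0.0]
ft_force: [-0.3, -0.2, 0.3]
width: 0.0558
grip_force: 22.0
```

>>> {"api": "arm_command", "payload": {
  "moves": [0,0,0.06,0,0,0,0,0,0,0,0,0]
}}

```text
time: 14.68
ee_pos: [0.6341, 0.0352, 0.0881]
eef_rot: [0.002, 1.0, 0.0, 0.0]
ft_force: [-2.1, -0.5, 5.6]
width: 0.0555
grip_force: 22.0
```

>>> {"api": "arm_command", "payload": {
  "moves": [0,0,0,0,0,0,0,0,0,0,0,0,0,0,0,0,0,0,-0.5,0,0,0,-1,0,0,0,-2,0,0,0,-2,0,0,0,-2,0,0,0,-1,0,0,0,0,0],
  "fingers": 85
}}

```text
time: 15.6
ee_pos: [0.6354, 0.0352, 0.1757]
eef_rot: [0.002, 1.0, 0.0, 0.002]
ft_force: [0.1, -0.6, 0.5]
width: 0.074
grip_force: 0.0
```

Run:
```python
from h import *
go(.551,.361,.17,140)
```

```text
t 15.6 pos [0.6354 0.0352 0.1757] ang 89.8 tilt [0.005 0.001] shift cm [ 8.55 32.55  0.56] turn -50.2 q7 1.54 w 0.074 F [ 0.1 -0.6  0.5]
```

>>> {"api": "arm_command", "payload": {
  "moves": [0.7,2.7,0,0,0.8,3.0,0,0,0.8,3.0,0,0,0.8,3.0,0,0,0.8,3.0,0,0,0.8,3.0,0,0,0.8,3.0,0,0,0.8,3.0,0,0,0.8,3.0,0,0,0.8,3.0,0,0,0.7,2.8,0,0]
}}

```text
time: 16.52
ee_pos: [0.5477, 0.3621, 0.1712]
eef_rot: [0.001, 1.0, -0.0, -0.001]
ft_force: [0.3, -0.8, -1.1]
width: 0.0742
grip_force: 0.0
```

>>> {"api": "arm_command", "payload": {
  "moves": [0,0,0,-6.3,0,0,1,-6.3,0,0,1,-6.3,0,0,1,-6.3,0,0,1,-6.3,0,0,1,-6.3,0,0,1,-6.2,0,0,1,-6.2,0,0,0,0,0,0,0,0]
}}

```text
time: 17.35
ee_pos: [0.5483, 0.36, 0.1013]
eef_rot: [-0.421, 0.907, -0.0, -0.001]
ft_force: [0.6, 0.4, 0.5]
width: 0.0739
grip_force: 0.0
```

Run:
```python
from h import *
i=r.camera_info('wrist');w=snap('wrist','w5.png')
go(.551,.361,.011,140)
print(proj(i,(.551,.361,.044)))
```

```text
t 17.4 pos [0.5488 0.3603 0.1022] ang 139.8 tilt [-0.001 -0.   ] shift cm [-0.2  -0.12  9.12] turn -0.2 q7 1.81 w 0.074 F [-0.9  0.3  0.1]
(np.float64(254.74750280488243), np.float64(205.4594283638139))
```

View pics/w5.png

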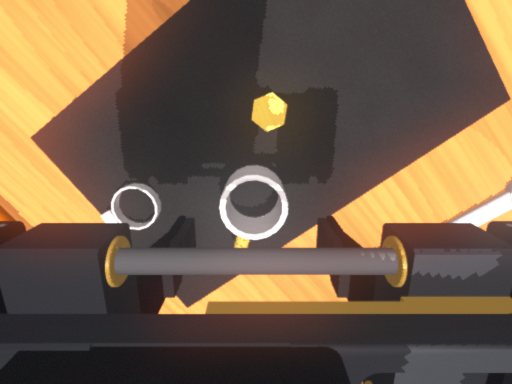

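Ring C shows at (254,206), as predicted, and the spigot is clear of both pads.

>>> {"api": "arm_command", "payload": {
  "moves": [-0.2,-0.1,0.6,0,0,0,2,0,0,0,2,0,0,0,1.5,0,0,0,1,0,0,0,1,0,0,0,0.6,0,0,0,0.4,0,0,0,0,0]
}}

```text
time: 18.15
ee_pos: [0.551, 0.3613, 0.011]
eef_rot: [-0.423, 0.906, -0.0, -0.0]
ft_force: [-0.6, 0.0, 0.1]
width: 0.0739
grip_force: 0.0
```

>>> {"api": "arm_command", "payload": {
  "moves": [0,0,0,0,0,0,0,0,0,0,0,0,0,0,0,0,0,0,0,0,0,0,0,0,0,0,0,0],
  "fingers": 40
}}

```text
time: 18.73
ee_pos: [0.5514, 0.3615, 0.012]
eef_rot: [-0.423, 0.906, 0.0, 0.0]
ft_force: [-0.6, -1.0, 5.2]
width: 0.0547
grip_force: 21.9
```

>>> {"api": "arm_command", "payload": {
  "moves": [0,0,-0.3,0,0,0,-0.7,0,0,0,-1.5,0,0,0,-2,6.3,0,0,-2,6.3,0,0,-2,6.3,0,0,-2,6.3,0,0,-1.5,6.3,0,0,-1,6.3,0,0,0,6.2,0,0,0,6.2,0,0,0,0]
}}

```text
time: 19.73
ee_pos: [0.5508, 0.3614, 0.1419]
eef_rot: [0.004, 1.0, 0.0, 0.0]
ft_force: [-0.1, 0.1, -1.4]
width: 0.0546
grip_force: 21.9
```

Run:
```python
from h import *
go(.545,-.06,.095,90)
```

```text
t 19.73 pos [0.5508 0.3614 0.1419] ang 89.5 tilt [0. 0.] shift cm [  0.24 -42.15   4.68] turn -0.5 q7 0.99 w 0.0546 F [-0.1  0.1 -1.4]
```

>>> {"api": "arm_command", "payload": {
  "moves": [0,-1.5,0,0,0,-3,0,0,0,-3.5,0,0,0,-3.7,0,0,0,-3.7,0,0,0.1,-3.7,0,0,0.1,-3.7,0,0,0,-3.7,0,0,0,-3.7,0,0,0,-3.7,0,0,0,-3,0,0,0,-2,0,0]
}}

```text
time: 20.73
ee_pos: [0.5468, -0.0323, 0.1417]
eef_rot: [0.002, 1.0, -0.0, 0.0]
ft_force: [-0.3, -0.3, -0.6]
width: 0.0546
grip_force: 21.9
```

>>> {"api": "arm_command", "payload": {
  "moves": [0,-1.8,0,0,0,-1,0,0,0,0,1,0,0,0,1,0,0,0,1,0,0,0,0.8,0,0,0,0.6,0,0,0,0.4,0,0,0,0.2,0,0,0,0.1,0,0,0,0,0,0,0,0,0]
}}

```text
time: 21.73
ee_pos: [0.5479, -0.0557, 0.0907]
eef_rot: [0.002, 1.0, 0.0, 0.0]
ft_force: [-0.0, 0.4, 0.0]
width: 0.0546
grip_force: 21.9
```

>>> {"api": "arm_command", "payload": {
  "moves": [0,0,0.1,0,0,0,0.1,0,0,0,0,0,0,0,0,0]
}}

```text
time: 22.07
ee_pos: [0.5477, -0.0557, 0.0884]
eef_rot: [0.002, 1.0, 0.0, 0.0]
ft_force: [-0.4, 1.6, -0.8]
width: 0.0546
grip_force: 21.9
```

>>> {"api": "arm_command", "payload": {
  "moves": [0,0,0.06,0,0,0,0.04,0,0,0,0,0,0,0,0,0]
}}

```text
time: 22.4
ee_pos: [0.5478, -0.0557, 0.088]
eef_rot: [0.002, 1.0, 0.0, 0.0]
ft_force: [-1.8, 0.6, 5.3]
width: 0.0544
grip_force: 21.9
```

>>> {"api": "arm_command", "payload": {
  "moves": [0,0,0,0,0,0,0,0,0,0,0,0,0,0,0,0,0,0,-0.5,0,0,0,-1,0,0,0,-2,0,0,0,-2,0,0,0,-2,0,0,0,-1,0,0,0,0,0],
  "fingers": 85
}}

```text
time: 23.32
ee_pos: [0.5491, -0.0558, 0.1753]
eef_rot: [0.002, 1.0, 0.0, 0.002]
ft_force: [-0.4, 0.2, -0.9]
width: 0.074
grip_force: 0.0
```

>>> {"api": "arm_command", "payload": {
  "moves": [1.3,1.5,0,0,1.8,2,0,0,1.8,2,0,0,1.8,2,0,0,1.8,2,0,0,1.5,1.8,0,0,1,0.7,0,0,0,0,0,0,0,0,0,0],
  "fingers": 0
}}

```text
time: 24.07
ee_pos: [0.4377, 0.0648, 0.1719]
eef_rot: [0.001, 1.0, -0.0, -0.0]
ft_force: [-0.0, -0.4, 1.2]
width: 0.0215
grip_force: 0.0
```

Run:
```python
from h import *
i=r.camera_info('wrist');snap('wrist','w6.png');snap('top','t2.png')
np.save('w6.npy',{k:np.array(v) for k,v in i.items()},allow_pickle=True)
go(.439,.062,.11,90)
print(proj(i,(.439,.062,.09)))
a=cv2.imread('pics/t2.png')[110:230,200:320]; a=cv2.resize(a,(512,512),interpolation=cv2.INTER_CUBIC)[:384]
cv2.imwrite('pics/c2.png',cv2.resize(np.vstack([cv2.imread('pics/w6.png')[:260],a[:340]]),None,fx=1,fy=1))
```

```text
t 24.17 pos [0.4384 0.064  0.1721] ang 89.8 tilt [-0. -0.] shift cm [-0.06 -0.19  6.21] turn -0.2 q7 1.31 w 0.014 F [-0.3 -0.2  0.7]
(np.float64(252.85290480118036), np.float64(194.33363571300012))
```

View pics/c2.png

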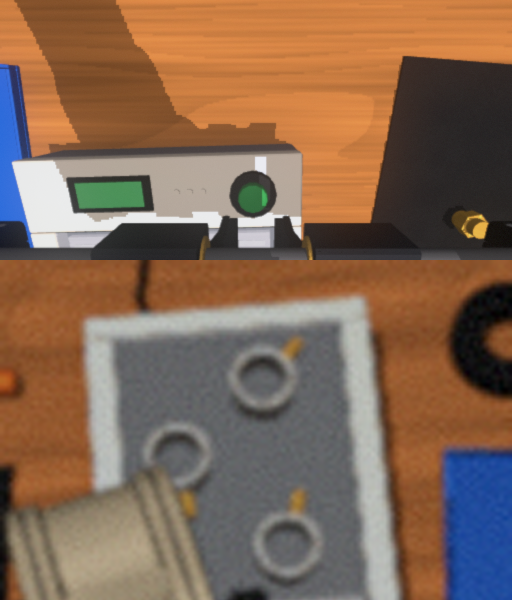

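The button is at (252,193), as predicted. All three rings stand apart from one another on the glass.

>>> {"api": "arm_command", "payload": {
  "moves": [0,-0.2,1,0,0,0,1.5,0,0,0,1.5,0,0,0,1,0,0,0,0.5,0,0,0,0.4,0,0,0,0.2,0,0,0,0,0]
}}

```text
time: 24.83
ee_pos: [0.4382, 0.0626, 0.1113]
eef_rot: [0.002, 1.0, 0.0, -0.0]
ft_force: [-0.1, 0.2, 0.9]
width: 0.0004
grip_force: 0.0
```

>>> {"api": "arm_command", "payload": {
  "moves": [0,0,0.2,0,0,0,0.2,0,0,0,0.2,0,0,0,0.2,0,0,0,0.2,0,0,0,0,0,0,0,0,0]
}}

```text
time: 25.42
ee_pos: [0.4382, 0.0627, 0.1015]
eef_rot: [0.002, 1.0, 0.0, 0.0]
ft_force: [-0.8, 0.1, 1.2]
width: 0.0005
grip_force: 0.9
```

>>> {"api": "arm_command", "payload": {
  "moves": [0,0,0.2,0,0,0,0.2,0,0,0,0.2,0,0,0,0,0,0,0,0,0]
}}

```text
time: 25.83
ee_pos: [0.4383, 0.0628, 0.0962]
eef_rot: [0.002, 1.0, 0.0, 0.0]
ft_force: [-6.0, -0.4, 15.1]
width: 0.0011
grip_force: 7.7
```

>>> {"api": "arm_command", "payload": {
  "moves": [0,0,0.1,0,0,0,0,0,0,0,0,0]
}}

```text
time: 26.08
ee_pos: [0.4384, 0.0628, 0.096]
eef_rot: [0.002, 1.0, 0.0, 0.0]
ft_force: [-11.2, -2.5, 26.8]
width: 0.0005
grip_force: 13.3
```

Run:
```python
from h import *
go(.439,.062,.11,90); print(r.read_state()['torque'])
snap('wrist','w7.png')
cv2.imwrite('pics/w7c.png',cv2.resize(cv2.imread('pics/w7.png')[130:270,170:340],None,fx=3.5,fy=3.5,interpolation=cv2.INTER_CUBIC))
```

```text
t 26.08 pos [0.4384 0.0628 0.096 ] ang 89.8 tilt [0.    0.001] shift cm [-0.06 -0.08 -1.4 ] turn -0.2 q7 1.34 w 0.0005 F [-11.2  -2.5  26.8]
[-0.46020025  2.35193607 -0.02049453]
```

View pics/w7c.png

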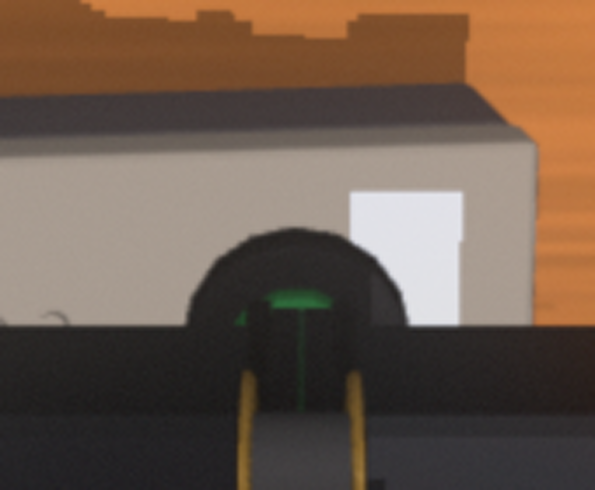

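The fingertips sit on the green button inside its black collar. The press is stiff at z = 0.096, so it's at its stop. I'll back off in small steps to check the spring force.

>>> {"api": "arm_command", "payload": {
  "moves": [0,0,-0.15,0,0,0,-0.1,0,0,0,0,0,0,0,0,0]
}}

```text
time: 26.47
ee_pos: [0.4382, 0.0628, 0.097]
eef_rot: [0.002, 1.0, 0.0, 0.0]
ft_force: [-0.9, 0.1, 4.7]
width: 0.0005
grip_force: 2.2
```

>>> {"api": "arm_command", "payload": {
  "moves": [0,0,-0.2,0,0,0,0,0,0,0,0,0]
}}

```text
time: 26.72
ee_pos: [0.4382, 0.0628, 0.099]
eef_rot: [0.002, 1.0, 0.0, 0.0]
ft_force: [-0.3, 1.0, 3.7]
width: 0.0006
grip_force: 1.7
```

>>> {"api": "arm_command", "payload": {
  "moves": [0,0,-0.2,0,0,0,0,0,0,0,0,0]
}}

```text
time: 26.97
ee_pos: [0.4382, 0.0627, 0.101]
eef_rot: [0.002, 1.0, 0.0, 0.0]
ft_force: [1.1, 1.2, 2.4]
width: 0.0007
grip_force: 1.1
```

>>> {"api": "arm_command", "payload": {
  "moves": [0,0,-0.3,0,0,0,0,0,0,0,0,0]
}}

```text
time: 27.22
ee_pos: [0.4378, 0.0626, 0.1038]
eef_rot: [0.002, 1.0, -0.0, -0.0]
ft_force: [0.7, 0.7, -0.1]
width: 0.0005
grip_force: 0.0
```

The spring force fell smoothly from 4.7 N to 0, so the button went fully down and came back up. Next: rise clear and wait out the scan.

>>> {"api": "arm_command", "payload": {
  "moves": [0,0,-1,0,0,0,-2,0,0,0,-2,0,0,0,-2,0,0,0,0,0,0,0,0,0,0,0,0,0,0,0,0,0,0,0,0,0,0,0,0,0,0,0,0,0,0,0,0,0],
  "fingers": 85
}}

```text
time: 28.22
ee_pos: [0.4379, 0.0626, 0.1737]
eef_rot: [0.002, 1.0, -0.0, -0.0]
ft_force: [0.6, -0.3, -0.1]
width: 0.0703
grip_force: 0.0
```

>>> {"api": "arm_command", "payload": {
  "moves": [0,0,0,0,0,0,0,0,0,0,0,0,0,0,0,0,0,0,0,0,0,0,0,0,0,0,0,0,0,0,0,0,0,0,0,0,0,0,0,0,0,0,0,0,0,0,0,0]
}}

```text
time: 29.22
ee_pos: [0.4381, 0.0627, 0.1739]
eef_rot: [0.002, 1.0, 0.0, -0.0]
ft_force: [0.8, 0.2, 0.7]
width: 0.074
grip_force: 0.0
```

>>> {"api": "arm_command", "payload": {
  "moves": [0,0,0,0,0,0,0,0,0,0,0,0,0,0,0,0,0,0,0,0,0,0,0,0,0,0,0,0,0,0,0,0,0,0,0,0,0,0,0,0,0,0,0,0,0,0,0,0]
}}

```text
time: 30.22
ee_pos: [0.4381, 0.0627, 0.1739]
eef_rot: [0.002, 1.0, 0.0, 0.0]
ft_force: [-0.1, -0.3, -0.3]
width: 0.0739
grip_force: 0.0
```

>>> {"api": "arm_command", "payload": {
  "moves": [0,0,0,0,0,0,0,0,0,0,0,0,0,0,0,0,0,0,0,0,0,0,0,0,0,0,0,0,0,0,0,0,0,0,0,0,0,0,0,0,0,0,0,0,0,0,0,0]
}}

```text
time: 31.22
ee_pos: [0.4381, 0.0627, 0.1739]
eef_rot: [0.002, 1.0, 0.0, -0.0]
ft_force: [0.6, -0.7, -0.6]
width: 0.0739
grip_force: 0.0
```

Run:
```python
from h import *
T=r.camera_info('top'); b=snap('top','t3.png'); a=cv2.imread('pics/t2.png')[:,:,::-1]
d=cv2.GaussianBlur(cv2.absdiff(a,b).max(2),(5,5),0)[110:240,195:325]; print('change px on gauge area',(d>25).sum(), np.argwhere(d>25).mean(0) if (d>25).any() else '')
s=cv2.imread('pics/s0.png'); snap('scene','s3.png')
go(.548,-.056,.17,90)
for p in [(.702,-.0435,.12),(.634,.035,.12),(.548,-.056,.12)]: print(np.round(proj(T,p),1))
```

```text
change px on gauge area 54 [90.66666667 52.51851852]
t 31.32 pos [0.4381 0.0627 0.1739] ang 89.8 tilt [-0.  0.] shift cm [-11.03 -11.83   0.39] turn -0.2 q7 1.31 w 0.0739 F [ 0.5 -1.1 -0.8]
[261.3 137. ]
[241.4 155.4]
[267.3 176.4]
```

The rings didn't move during the scan, and more than 4 s have passed since release. Now the transfer to the tray, starting with C.

>>> {"api": "arm_command", "payload": {
  "moves": [-1.4,-1.5,0,0,-2,-2.2,0,0,-2.2,-2.4,0,0,-2.2,-2.4,0,0,-2,-2.1,0,0,-1.2,-1.2,0.5,0,0,0,1.5,0,0,0,1,0,0,0,0,0,0,0,0,0]
}}

```text
time: 32.15
ee_pos: [0.547, -0.055, 0.1435]
eef_rot: [0.001, 1.0, 0.0, -0.001]
ft_force: [-0.0, -0.0, 0.1]
width: 0.0738
grip_force: 0.0
```

```bash
cat >> h.py <<'E'
def check(p,name):
    i=r.camera_info('wrist'); w=snap('wrist',name); u=np.array(proj(i,p))
    rr=289.55*.0265/(i['origin'][2]-p[2])
    g=cv2.GaussianBlur(cv2.cvtColor(w,cv2.COLOR_RGB2GRAY),(3,3),0)
    c=cv2.HoughCircles(g,cv2.HOUGH_GRADIENT,1.2,15,param1=90,param2=22,minRadius=int(rr*.85),maxRadius=int(rr*1.2))
    c=c[0]; c=c[np.argsort(np.hypot(*(c[:,:2]-u).T))][:3]
    print('expect',u.round(1),'r',round(rr),'found',c.round(1).tolist(),[onz(i,x,y,p[2])[:2].round(4).tolist() for x,y,_ in c])
E
python3 - <<'E'
from h import *
go(.548,-.056,.0885,90); check((.548,-.056,.12),'w8.png')
E
```

```text
t 32.15 pos [ 0.547  -0.055   0.1435] ang 89.9 tilt [-0.002  0.   ] shift cm [-0.11 -0.1   5.5 ] turn -0.1 q7 1.68 w 0.0738 F [-0.  -0.   0.1]
expect [254.7 219.1] r 41 found [[255.0, 221.39999389648438, 39.0], [151.8000030517578, 265.79998779296875, 47.0], [358.20001220703125, 265.79998779296875, 48.29999923706055]] [[0.5497, -0.0558], [0.5837, -0.13], [0.5842, 0.0182]]
```

>>> {"api": "arm_command", "payload": {
  "moves": [-0.1,-0.1,1,0,0,0,1.5,0,0,0,1.3,0,0,0,0.8,0,0,0,0.5,0,0,0,0.3,0,0,0,0,0]
}}

```text
time: 32.78
ee_pos: [0.5486, -0.0566, 0.0897]
eef_rot: [0.002, 1.0, 0.0, -0.0]
ft_force: [0.1, -0.1, 0.2]
width: 0.0739
grip_force: 0.0
```

>>> {"api": "arm_command", "payload": {
  "moves": [0,0,0,0,0,0,0,0,0,0,0,0,0,0,0,0,0,0,0,0,0,0,0,0,0,0,0,0],
  "fingers": 40
}}

```text
time: 33.37
ee_pos: [0.5489, -0.0566, 0.0903]
eef_rot: [0.002, 1.0, 0.0, 0.0]
ft_force: [-1.3, -0.1, 4.1]
width: 0.0544
grip_force: 21.9
```

>>> {"api": "arm_command", "payload": {
  "moves": [0,0,-0.3,0,0,0,-0.6,0,0,0,-1,0,0,0,-1.5,0,0,0,-1.5,0,0,0,-0.5,0,0,0,0,0]
}}

```text
time: 33.95
ee_pos: [0.5496, -0.0568, 0.1457]
eef_rot: [0.002, 1.0, 0.0, 0.001]
ft_force: [-0.1, 0.3, -1.2]
width: 0.0547
grip_force: 21.9
```

Run:
```python
from h import *
go(.47,-.335,.06,90)
```

```text
t 33.95 pos [ 0.5496 -0.0568  0.1457] ang 89.8 tilt [0.003 0.   ] shift cm [  7.89 -27.85   8.54] turn -0.2 q7 1.68 w 0.0547 F [-0.1  0.3 -1.2]
```

>>> {"api": "arm_command", "payload": {
  "moves": [0.4,-1.3,0,0,0.7,-2.5,0,0,0.8,-2.9,0,0,0.8,-2.9,0,0,0.8,-2.9,0,0,0.8,-2.9,0,0,0.8,-2.9,0,0,0.8,-2.9,0,0,0.8,-2.7,0,0,0.7,-2.3,0.5,0,0.4,-1.4,1,0,0.1,-0.3,1,0]
}}

```text
time: 34.95
ee_pos: [0.4659, -0.3393, 0.118]
eef_rot: [0.004, 1.0, -0.001, -0.001]
ft_force: [-0.8, -0.8, -1.0]
width: 0.0546
grip_force: 21.9
```

>>> {"api": "arm_command", "payload": {
  "moves": [0,0,1.5,0,0,0,2,0,0,0,2,0,0,0,1.5,0,0,0,1,0,0,0,0.8,0,0,0,0.6,0,0,0,0.3,0,0,0,0,0,0,0,0,0]
}}

```text
time: 35.78
ee_pos: [0.469, -0.3356, 0.0223]
eef_rot: [0.002, 1.0, -0.0, 0.0]
ft_force: [0.7, 0.5, -0.3]
width: 0.055
grip_force: 21.9
```

Run:
```python
from h import *
go(.47,-.335,.0145,90)
i=r.camera_info('wrist');snap('wrist','w9.png')
T=R.from_euler('z',-3.9,degrees=True)
for c in [(-.17,.115),(-.17,-.115),(.17,.115),(.17,-.115)]: print(np.round(proj(i,T.apply([*c,.015])+[.48,-.314,0])))
```

```text
t 35.78 pos [ 0.469  -0.3356  0.0223] ang 89.8 tilt [ 0.001 -0.   ] shift cm [-0.1   0.06  0.78] turn -0.2 q7 2.35 w 0.055 F [ 0.7  0.5 -0.3]
[558. -60.]
[ 83. -97.]
[412. 443.]
[125. 429.]
```

View pics/w9.png

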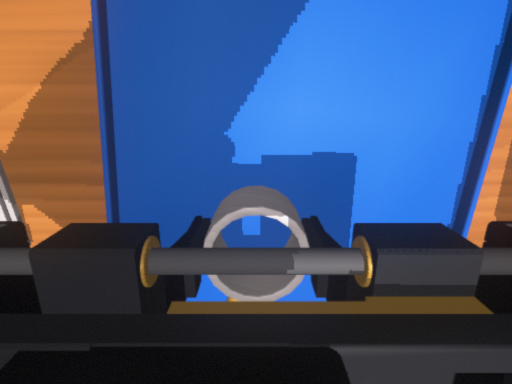

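The ring hangs inside the tray, well clear of the walls (left wall at column ~103, right at ~490).

>>> {"api": "arm_command", "payload": {
  "moves": [0,0,0.3,0,0,0,0.2,0,0,0,0.1,0,0,0,0.1,0,0,0,0.05,0,0,0,0,0,0,0,0,0]
}}

```text
time: 36.42
ee_pos: [0.4688, -0.3355, 0.0144]
eef_rot: [0.002, 1.0, -0.0, 0.0]
ft_force: [-0.6, 0.6, -0.7]
width: 0.0549
grip_force: 21.9
```

>>> {"api": "arm_command", "payload": {
  "moves": [0,0,0.06,0,0,0,0,0,0,0,0,0]
}}

```text
time: 36.67
ee_pos: [0.4688, -0.3355, 0.0144]
eef_rot: [0.002, 1.0, 0.0, 0.0]
ft_force: [-1.5, 1.5, 5.5]
width: 0.0548
grip_force: 21.9
```

>>> {"api": "arm_command", "payload": {
  "moves": [0,0,0,0,0,0,0,0,0,0,0,0,0,0,-0.5,0,0,0,-1,0,0,0,-2,0,0,0,-2.5,0,0,0,-2.5,0,0,0,-2.5,0,0,0,-2.5,0,0,0,-1.5,0,0,0,-0.5,0],
  "fingers": 85
}}

```text
time: 37.67
ee_pos: [0.4698, -0.3364, 0.1725]
eef_rot: [0.002, 1.0, -0.001, 0.002]
ft_force: [0.6, -0.7, -0.0]
width: 0.0738
grip_force: 0.0
```

Run:
```python
from h import *
go(.634,.035,.17,90)
```

```text
t 37.67 pos [ 0.4698 -0.3364  0.1725] ang 89.8 tilt [ 0.004 -0.002] shift cm [-16.29  37.2    0.25] turn -0.2 q7 2.26 w 0.0738 F [ 0.6 -0.7 -0. ]
```

>>> {"api": "arm_command", "payload": {
  "moves": [-1.2,2.7,0,0,-1.4,3.2,0,0,-1.4,3.2,0,0,-1.4,3.2,0,0,-1.4,3.2,0,0,-1.4,3.2,0,0,-1.4,3.2,0,0,-1.4,3.2,0,0,-1.4,3.2,0,0,-1.4,3.2,0,0,-1.4,3.2,0,0,-1.1,2.5,0,0]
}}

```text
time: 38.67
ee_pos: [0.6333, 0.0393, 0.1683]
eef_rot: [0.001, 1.0, 0.0, -0.0]
ft_force: [0.3, 0.4, 0.2]
width: 0.0739
grip_force: 0.0
```

>>> {"api": "arm_command", "payload": {
  "moves": [0,0,1,0,0,0,1.5,0,0,0,0.5,0,0,0,0,0,0,0,0,0]
}}

```text
time: 39.08
ee_pos: [0.6327, 0.0354, 0.1388]
eef_rot: [0.002, 1.0, -0.0, -0.0]
ft_force: [0.1, -1.1, 1.3]
width: 0.0744
grip_force: 0.0
```

Run:
```python
from h import *
go(.634,.035,.0885,90); check((.634,.035,.12),'w10.png')
```

```text
t 39.08 pos [0.6327 0.0354 0.1388] ang 89.8 tilt [-0.001 -0.   ] shift cm [-0.14 -0.04  5.03] turn -0.2 q7 1.57 w 0.0744 F [ 0.1 -1.1  1.3]
expect [255.6 222.1] r 43 found [[256.20001220703125, 227.39999389648438, 42.400001525878906], [255.0, 209.39999389648438, 37.900001525878906], [357.0, 267.0, 50.29999923706055]] [[0.6378, 0.0354], [0.625, 0.0347], [0.6682, 0.106]]
```

Ring B is where I left it; grip and carry.

>>> {"api": "arm_command", "payload": {
  "moves": [-0.1,0,1,0,0,0,1.4,0,0,0,1.1,0,0,0,0.8,0,0,0,0.4,0,0,0,0.2,0,0,0,0,0]
}}

```text
time: 39.72
ee_pos: [0.6339, 0.036, 0.0896]
eef_rot: [0.002, 1.0, -0.0, -0.0]
ft_force: [0.2, -0.2, 0.5]
width: 0.0737
grip_force: 0.0
```

>>> {"api": "arm_command", "payload": {
  "moves": [0,0,0,0,0,0,0,0,0,0,0,0,0,0,0,0,0,0,0,0,0,0,0,0,0,0,0,0],
  "fingers": 40
}}

```text
time: 40.3
ee_pos: [0.6342, 0.036, 0.0903]
eef_rot: [0.002, 1.0, 0.0, 0.0]
ft_force: [-0.4, 0.1, 3.1]
width: 0.0553
grip_force: 22.0
```

>>> {"api": "arm_command", "payload": {
  "moves": [0,0,-0.3,0,0,0,-0.6,0,0,0,-1,0,0,0,-1.5,0,0,0,-2,0,0,0,-2,0,0,0,-0.6,0,0,0,0,0]
}}

```text
time: 40.97
ee_pos: [0.6351, 0.0361, 0.1721]
eef_rot: [0.002, 1.0, 0.0, 0.002]
ft_force: [-0.0, 1.1, -0.3]
width: 0.0556
grip_force: 22.0
```

Run:
```python
from h import *
go(.60,-.29,.02,90)
```

```text
t 40.97 pos [0.6351 0.0361 0.1721] ang 89.8 tilt [0.004 0.001] shift cm [  3.45 -32.63  15.18] turn -0.2 q7 1.56 w 0.0556 F [-0.   1.1 -0.3]
```

>>> {"api": "arm_command", "payload": {
  "moves": [0.1,-1.2,0,0,0.3,-2.4,0,0,0.3,-3.2,0,0,0.3,-3.2,0,0,0.4,-3.3,0,0,0.4,-3.3,0,0,0.4,-3.3,0,0,0.3,-3.3,0,0,0.3,-3.3,0,0,0.3,-3,0,0,0.2,-2,1,0,0.1,-1.1,1.5,0]
}}

```text
time: 41.97
ee_pos: [0.597, -0.2948, 0.1442]
eef_rot: [0.004, 1.0, -0.001, -0.0]
ft_force: [-0.4, -0.7, -0.4]
width: 0.0561
grip_force: 22.0
```

>>> {"api": "arm_command", "payload": {
  "moves": [0,0,2,0,0,0,2,0,0,0,2,0,0,0,2,0,0,0,1.5,0,0,0,1,0,0,0,0.8,0,0,0,0.6,0,0,0,0.4,0,0,0,0.2,0,0,0,0,0,0,0,0,0]
}}

```text
time: 42.97
ee_pos: [0.5992, -0.29, 0.0203]
eef_rot: [0.002, 1.0, -0.0, 0.0]
ft_force: [0.4, -0.1, -1.3]
width: 0.0555
grip_force: 22.0
```

Run:
```python
from h import *
go(.60,-.29,.0145,90)
```

```text
t 42.97 pos [ 0.5992 -0.29    0.0203] ang 89.8 tilt [ 0.001 -0.   ] shift cm [-0.08 -0.    0.58] turn -0.2 q7 2.17 w 0.0555 F [ 0.4 -0.1 -1.3]
```

>>> {"api": "arm_command", "payload": {
  "moves": [0,0,0.3,0,0,0,0.1,0,0,0,0.1,0,0,0,0.06,0,0,0,0.06,0,0,0,0,0,0,0,0,0]
}}

```text
time: 43.55
ee_pos: [0.599, -0.2898, 0.0143]
eef_rot: [0.002, 1.0, 0.0, 0.0]
ft_force: [-2.3, 1.4, 4.6]
width: 0.0558
grip_force: 22.0
```

>>> {"api": "arm_command", "payload": {
  "moves": [0,0,0,0,0,0,0,0,0,0,0,0,0,0,-0.5,0,0,0,-1,0,0,0,-2,0,0,0,-2.5,0,0,0,-2.5,0,0,0,-2.5,0,0,0,-2.5,0,0,0,-1.5,0,0,0,-0.5,0],
  "fingers": 85
}}

```text
time: 44.55
ee_pos: [0.6, -0.2907, 0.1728]
eef_rot: [0.002, 1.0, -0.001, 0.002]
ft_force: [-0.3, 0.4, 1.0]
width: 0.0735
grip_force: 0.0
```

>>> {"api": "arm_command", "payload": {
  "moves": [-1.1,2.5,0,0,-1.3,3,0,0,-1.3,3,0,0,-1.3,3,0,0,-1.3,3,0,0,-1.3,3,0,0,-1.3,3,0,0,-1.3,3,0,0,0,1,0,0,0,0,1,0,0,0,1.5,0,0,0,0,0]
}}

```text
time: 45.55
ee_pos: [0.6997, -0.0462, 0.14]
eef_rot: [0.002, 1.0, -0.0, -0.002]
ft_force: [-1.0, 0.2, -0.7]
width: 0.0736
grip_force: 0.0
```

Run:
```python
from h import *
go(.7016,-.0435,.0885,90); check((.7016,-.0435,.12),'w11.png')
```

```text
t 45.55 pos [ 0.6997 -0.0462  0.14  ] ang 89.8 tilt [-0.005 -0.001] shift cm [-0.22  0.28  5.15] turn -0.2 q7 1.73 w 0.0736 F [-1.   0.2 -0.7]
expect [260.3 222.4] r 42 found [[258.6000061035156, 231.0, 46.599998474121094], [257.3999938964844, 209.39999389648438, 38.400001525878906], [366.6000061035156, 265.79998779296875, 35.79999923706055]] [[0.7079, -0.0446], [0.6923, -0.0454], [0.7348, 0.0313]]
```

>>> {"api": "arm_command", "payload": {
  "moves": [-0.1,0.2,1,0,0,0,1.4,0,0,0,1.2,0,0,0,0.8,0,0,0,0.4,0,0,0,0.2,0,0,0,0,0,0,0,0,0]
}}

```text
time: 46.27
ee_pos: [0.703, -0.0433, 0.0941]
eef_rot: [0.002, 1.0, 0.0, 0.0]
ft_force: [-0.4, -0.1, 0.4]
width: 0.0741
grip_force: 0.0
```

>>> {"api": "arm_command", "payload": {
  "moves": [0,0,0,0,0,0,0,0,0,0,0,0,0,0,0,0,0,0,0,0,0,0,0,0,0,0,0,0],
  "fingers": 40
}}

```text
time: 46.85
ee_pos: [0.7029, -0.0432, 0.0939]
eef_rot: [0.002, 1.0, 0.0, 0.0]
ft_force: [-0.8, 0.0, 3.2]
width: 0.0561
grip_force: 22.0
```

>>> {"api": "arm_command", "payload": {
  "moves": [0,0,-0.3,0,0,0,-0.6,0,0,0,-1,0,0,0,-1.5,0,0,0,-2,0,0,0,-2,0,0,0,-0.6,0,0,0,0,0]
}}

```text
time: 47.52
ee_pos: [0.7038, -0.0435, 0.1762]
eef_rot: [0.002, 1.0, 0.0, 0.002]
ft_force: [-0.4, -1.1, -1.0]
width: 0.0564
grip_force: 22.0
```

Run:
```python
from h import *
go(.365,-.30,.02,90)
```

```text
t 47.52 pos [ 0.7038 -0.0435  0.1762] ang 89.8 tilt [0.004 0.   ] shift cm [ 33.85 -25.77  15.49] turn -0.2 q7 1.72 w 0.0564 F [-0.4 -1.1 -1. ]
```

>>> {"api": "arm_command", "payload": {
  "moves": [1.0,-0.8,0,0,2,-1.5,0,0,2.6,-2,0,0,2.8,-2.1,0,0,2.8,-2.1,0,0,2.8,-2.1,0,0,2.8,-2.1,0,0,2.8,-2.1,0,0,2.8,-2.1,0,0,2.8,-2.1,0,0,2.8,-2.1,0,0,2.6,-2,0,0]
}}

```text
time: 48.52
ee_pos: [0.3937, -0.2737, 0.1726]
eef_rot: [0.002, 1.0, 0.0, -0.001]
ft_force: [0.0, -0.7, 0.2]
width: 0.0561
grip_force: 22.0
```

>>> {"api": "arm_command", "payload": {
  "moves": [2.0,-1.5,0,0,1.2,-1.2,1,0,0,0,1.5,6,0,0,2,6,0,0,2,0,0,0,2,0,0,0,2,0,0,0,1.5,0,0,0,1,0,0,0,0.5,0,0,0,0,0,0,0,0,0]
}}

```text
time: 49.52
ee_pos: [0.3639, -0.3002, 0.0389]
eef_rot: [0.106, 0.994, -0.0, 0.0]
ft_force: [0.6, -0.3, -0.9]
width: 0.0562
grip_force: 22.0
```

Run:
```python
from h import *
go(.365,-.30,.018,78)
```

```text
t 49.52 pos [ 0.3639 -0.3002  0.0389] ang 77.8 tilt [-0. -0.] shift cm [-0.1   0.04  2.09] turn -0.2 q7 2.12 w 0.0562 F [ 0.6 -0.3 -0.9]
```

>>> {"api": "arm_command", "payload": {
  "moves": [0,0,0.7,0,0,0,0.5,0,0,0,0.3,0,0,0,0.2,0,0,0,0.1,0,0,0,0.1,0,0,0,0.1,0,0,0,0.06,0,0,0,0,0,0,0,0,0]
}}

```text
time: 50.35
ee_pos: [0.3639, -0.3001, 0.0181]
eef_rot: [0.106, 0.994, 0.0, 0.0]
ft_force: [0.2, -0.8, -0.1]
width: 0.0562
grip_force: 22.0
```

>>> {"api": "arm_command", "payload": {
  "moves": [0,0,0.06,0,0,0,0,0,0,0,0,0]
}}

```text
time: 50.6
ee_pos: [0.364, -0.3001, 0.0178]
eef_rot: [0.106, 0.994, 0.0, 0.0]
ft_force: [-1.5, 0.7, 5.7]
width: 0.0562
grip_force: 22.0
```

>>> {"api": "arm_command", "payload": {
  "moves": [0,0,0,0,0,0,0,0,0,0,0,0,0,0,-0.5,0,0,0,-1,0,0,0,-2,0,0,0,-2.5,0,0,0,-2.5,0,0,0,-2.5,0,0,0,-2.5,0,0,0,-1.5,0,0,0,-0.5,0],
  "fingers": 85
}}

```text
time: 51.6
ee_pos: [0.3648, -0.301, 0.1756]
eef_rot: [0.106, 0.994, -0.0, 0.002]
ft_force: [-0.2, 0.1, 0.6]
width: 0.0742
grip_force: 0.0
```

>>> {"api": "arm_command", "payload": {
  "moves": [-0.8,2.5,0,0,-0.8,3.5,0,0,-0.8,3.5,0,0,-0.8,3.5,0,0,-0.8,3.5,0,0,-0.8,3.5,0,0,-0.8,3.5,0,0,-0.8,3.5,0,0,0,3.5,0,0,0,3,0,0,0,0,0,0,0,0,0,0]
}}

```text
time: 52.6
ee_pos: [0.4969, 0.0153, 0.1719]
eef_rot: [0.105, 0.995, -0.0, -0.001]
ft_force: [-0.3, -0.9, -1.2]
width: 0.0742
grip_force: 0.0
```

Run:
```python
from h import *
snap('scene','s4.png');snap('top','t4.png')
a=cv2.resize(cv2.imread('pics/t4.png')[140:250,290:390],(400,440),interpolation=cv2.INTER_CUBIC)
b=cv2.resize(cv2.imread('pics/s4.png')[110:220,130:330],(800,440),interpolation=cv2.INTER_CUBIC)
cv2.imwrite('pics/f.png',np.hstack([a,b[:,50:450]]))
```

```text
(no output)
```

View pics/f.png

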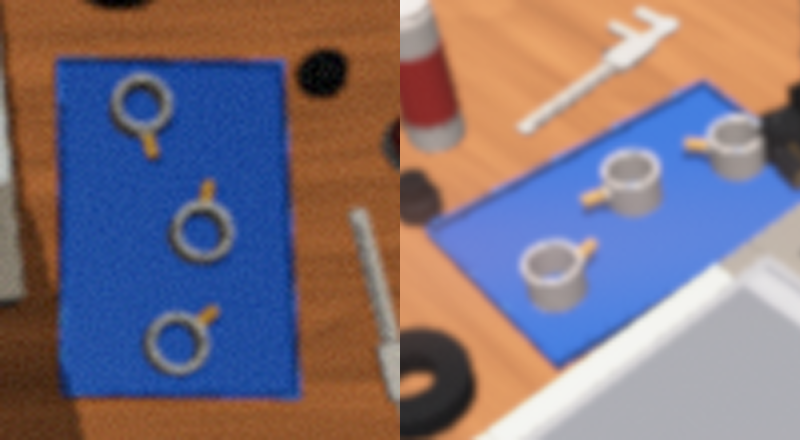

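All three rings stand flat on the tray floor, at (141,105), (202,231) and (177,343) in the top crop. No aluminium ring is left elsewhere.

```bash
python3 -c "
from bench import r
print(r.close_job())"
```

```text
the job is handed in; nothing more can be done
None
```

The job is handed in: all three aluminium rings found on the mat were scanned on the glass with the button pressed fully down and released, and they now stand flat in the blue tray.

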